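Clamp the vial tray and load it

ROBOT

A 6-joint arm with a two-finger parallel gripper is mounted at the origin on the work surface. World frame = base frame: x ahead of the robot, y to its left, z up, the work surface at z = 0. Lengths are in mm, angles in rad, forces in N, time in s.
With the tool pointing down it reaches from about 325 to 1000 mm from the base axis. Payload 5.1 kg.
Tool frame: the origin (TCP) lies at the centre of the arm's flange, where the gripper is bolted on; the fingertips stand 173 mm ahead of it and the grasp point (between the pads) lies 155 mm ahead of it; z points along the fingers, y is the line along which they close (so a half turn about z gives the same grasp; the last joint's range is limited). The gripper opens to 85 mm and grips with 20 to 120 N. Pads are 22 mm wide; open, the fingers measure 114 mm over their backs; the gripper's body (76 mm by 85 mm) begins 54 mm behind the grasp point. The pads swing forward as they close: fully open they stand 13 mm farther back than shut.
Start: joints at [-1.353, 0.124, 1.65, -0, 1.367, -0.083], TCP at [192.553, -620.814, 404.722] pointing down, gripper open.
Joint ranges: [-2.61, 2.61], [-1.02, 2.33], [0.03, 2.71], [-1.35, 4.49], [0.32, 2.68], [-2.91, 2.91]. Speed limits (rad/s): [2.57, 2.57, 3.14, 3.14, 3.14, 3.14].

INTERFACE

Orientations are given as a unit quaternion [w, x, y, z].
In Python, from bench import get_state, capture, camera_params, sign_off gives the robot as it stands.
- The arm moves only by the tool play_rows, never from a script. Its argument "rows" is a list of rows, each an object with "xyz": the shift along the tool's x, y, z normalised to -1 to 1, where 1 is 0.5 m, a list of three; "twist": the turn, a rotation vector about the tool's x, y, z normalised to -1 to 1, where 1 is pi rad, a list of three; "claw": the closure, from -1 (fully open) to 1 (shut), so that 0 is half open. In form: [{"xyz": [x, y, z], "twist": [ax, ay, az], "claw": claw}, ...]. A call has 1 to 10 rows; each row is the pose to reach, as a shift and turn from the pose commanded when the call began, along the tool's axes at that moment, turning the shorter way round; what a row does not reach only later rows make up. A row lasts 1/8 s, in which the tool goes at most 62.5 mm and 10.7 degrees, less where a joint would pass 70% of its speed; a pose out of reach is approached as far as the arm can. A call with a number of a shift or a turn outside -1 to 1 is refused whole. A call with a gripper value outside its range is refused whole. The fingers move at their own pace and stop on an object; "newtons" is the grip in N (left out, the last holds). Time passes only in rows, so rows that repeat a pose let the fingers close. It gives the time, the measured TCP pose, the force, the opening and the grip force at its end, in the units of the state.
- get_state(): the state, without advancing time (a new reading comes with each control period).
- capture(name): name is "scene" or "top" or "wrist"; returns (picture, depth): 384x512x3 uint8, blue, green, red; 384x512 float32, mm along the optical axis (not along the pixel's ray), 0 where there is no reading.
- camera_params(name): a dict with "camera_matrix" (3x3 intrinsics, pixels), "rvec" (rotation vector, rad) and "tvec" (3), from world to camera coordinates, as OpenCV has them. Camera axes: x right, y down, z forward; pixel columns grow to the right and rows downward; lengths in mm; the calibration is good to about 2 mm. A picture is of the moment at which its call begins: read the wrist's pose just before it. camera_params takes no time and is no camera call; for the wrist camera it gives the pose at the moment of the call.
- sign_off(): hands the job in; it is judged then, once.
The state is a dict: "clock": time; "joint_positions": joint angles; "qvel": joint speeds; "joint_efforts": joint torques, N m; "eef_pos": TCP position; "ee_rot": TCP orientation; "contact_force": force on the tool from outside, world axes, zero at the start; "wrist_torque": the same for the moment, N m; "width": opening from 0.0 (shut) to 1.0 (fully open); "gripper_force": force on a finger pad.
Only numpy, scipy, OpenCV 4.12 (cv2) and the standard library are available. Lean on these libraries where they do the work, as an engineer would, in place of code of your own. Each camera call takes 0.05 s, during which the arm holds its last target. There are 200 camera calls.

TASK

Get the vial tray ready for the medicine round: lift the empty tray straight up off the two pins of its cradle, keeping it level, and set it down in the loading bed between the spring fence and the cam; then turn the cam knob clockwise until its lobe bears on the tray and pushes it and the fence back by several millimetres (turning to the stop is fine). Only once the tray is clamped, stand every vial from the mat upright inside the tray, and leave it all clamped and at rest. Do not disturb the sharps bin, the pump bottle or the steel bowl.

Things in the scene. Friction and masses are not known exactly. Their poses are not given: they have to be found in the camera images.
- cradle: fixed grey plastic block, 70 (x) x 270 mm (y), 20 mm high; origin at the centre of its underside. Two steel locating pins, 10 mm thick, stand on it at y = -104 and +104 mm and rise to z = 52 mm. The tray starts lying flat on it, x and y axes along the cradle's, a pin through each of the tray's holes.
- tray: loose aluminium tray, 60 (x) x 260 mm (y), about 350 g; origin at the centre of its underside, z up. Floor 6 mm thick with two 12.5 mm holes at y = -104 and +104 mm (a vial stands safely over a hole); 3 mm walls up to z = 12 mm. In the middle a 10 mm stem carries a black T handle bar, 44 mm in x, 14 mm in y, z = 36 to 62 mm, over the centre of mass. Pinch it across the 14 mm.
- bed: fixed white bed, 90 (x) x 300 mm (y) with a tongue under the cam, top at z = 12 mm; origin on the counter under the tray's place (tray's long axis along bed y, either way round). Spring fence face at x = -30 mm at rest; steel end stops at y = -135 and +135 mm (top z = 22 mm), 5 mm play at each end. Cam axis at x = +60, y = 0 mm. Set the tray down with its centre at x = 0 to +8 mm (if the lobe is turned away), y within 5 mm.
- fence_face (a point): middle of the face of the spring fence that the tray is pressed against: a steel bar 220 mm long, z = 13 to 22 mm, on the -x side of the bed; its x axis points to the tray.
- fence (a joint): how far the spring fence is pushed back, m: 0 at rest, 0.009 at most; spring about 1.5 N per mm. It moves along the bed's -x.
- cam: clamping cam: steel lobe disc, 56 mm across, its centre 10 mm off the axis, 14 to 22 mm above the counter, with a knob on top. Origin on the axis, z up, x towards the off-centre side. A = angle turned clockwise seen from above from x along bed +x (lobe away from tray); stops at 0 and 2.8 rad, starts at 0 to 0.9, stays where left (0.2 N m). Reach to the tray: 28 - 10 cos A mm.
- cam_grip (a point): centre of the knob's black grip bar, on the cam axis, 53 mm above the counter. The bar is 36 mm long, 14 mm thick and 26 mm high; it lies along this point's x axis, which points the way the lobe points. The lobe touches a tray lying against the fence at A = about 1.8 rad, pushes it back 3 mm at 2.1, 6 mm at 2.5.
- mat: fixed black rubber mat, 85 mm (x) by 460 mm (y), 3 mm thick, with the vials; origin at the centre of its underside.
- vial1: squat heavy-bottomed glass vial with a paper label and an aluminium cap, 32 mm across and 42 mm tall (straight body to 32 mm, cap 22 mm across above), about 60 g; origin at the centre of its underside, z up its axis. It starts standing on the mat. Three to five of the five vials are present in a run; absent ones read None.
- vial2: squat heavy-bottomed glass vial with a paper label and an aluminium cap, 32 mm across and 42 mm tall (straight body to 32 mm, cap 22 mm across above), about 60 g; origin at the centre of its underside, z up its axis. It starts standing on the mat. Three to five of the five vials are present in a run; absent ones read None.
- vial3: squat heavy-bottomed glass vial with a paper label and an aluminium cap, 32 mm across and 42 mm tall (straight body to 32 mm, cap 22 mm across above), about 60 g; origin at the centre of its underside, z up its axis. It starts standing on the mat. Three to five of the five vials are present in a run; absent ones read None.
- vial4: squat heavy-bottomed glass vial with a paper label and an aluminium cap, 32 mm across and 42 mm tall (straight body to 32 mm, cap 22 mm across above), about 60 g; origin at the centre of its underside, z up its axis. It starts standing on the mat. Three to five of the five vials are present in a run; absent ones read None.
- vial5: squat heavy-bottomed glass vial with a paper label and an aluminium cap, 32 mm across and 42 mm tall (straight body to 32 mm, cap 22 mm across above), about 60 g; origin at the centre of its underside, z up its axis. It starts standing on the mat. Three to five of the five vials are present in a run; absent ones read None.
- sharps_bin: bystander: red plastic sharps bin with an orange lid, 176 mm across at the rim, 195 mm tall; origin at the centre of its underside. Leave alone.
- pump_bottle: bystander: white plastic bottle, 64 mm across, 150 mm tall; origin at the centre of its underside. Leave alone.
- bowl: bystander: steel bowl, 110 mm across, 40 mm tall; origin at the centre of its underside. Leave alone.

How it is judged:
By the outcome, as a careful person would: the job done as asked, in the order asked, and still so for the second after the job is handed in, with the robot touching nothing.
Of vial1, vial2, vial3, vial4, vial5 only 3 to 5 are there at a start; the rules pass over those that are not, and their reading is None.
At some moment in a run one of vial1, vial2, vial3, vial4, vial5 may be knocked a few centimetres aside while the robot is not near it.
It also fails if it takes over 208 s, if anything falls off the work surface, if the arm or the gripper's body presses on something with over 40 N, if the wrist force passes 120 N, or if a joint passes its speed limit or range.

## Working session

There is one attempt and no reset: what is moved stays moved. The work goes in short steps, Python scripts to look and compute and a tool call to move; the robot and the scene stay as the last step left them, time stands still between calls to the robot, and variables do not carry over. Pictures are saved under pics/ and viewed, at most 14 in all, crops included, and the job is handed in when it is done.

Besides the shell and the picture viewer there is one more tool, called after "Request:" as name(argument=value, ...) on one line, values as JSON. play_rows: Moves the arm, as the interface text tells. Scaled input: -1 to 1 covers 0.5 m each way for a shift and pi rad each way for a turn. Its arguments: {"type":"object","properties":{"rows":{"type":"array"},"newtons":{"type":"number"}},"required":["rows"]}

```bash
ls; mkdir -p pics
cat > h.py <<'E'
import numpy as np, cv2
from bench import *
def cam(n):
    p=camera_params(n); R=cv2.Rodrigues(np.array(p["rvec"],float))[0]
    return np.array(p["camera_matrix"],float),R,np.array(p["tvec"],float).reshape(3)
def world(n,d,p=None):
    K,R,t=p or cam(n); v,u=np.mgrid[:d.shape[0],:d.shape[1]]
    c=np.stack([(u-K[0,2])/K[0,0]*d,(v-K[1,2])/K[1,1]*d,d],-1)
    w=(c-t)@R; w[d==0]=np.nan; return w
def snap(n,tag):
    p=cam(n); im,d=capture(n); cv2.imwrite(f"pics/{tag}.png",im); w=world(n,d,p); np.save(f"{tag}.npy",w); return im,d,w
E
python3 - <<'E'
from h import *
s=get_state(); print(s)
for n in("top","scene"):
    im,d,w=snap(n,n+"0"); K,R,t=cam(n); print(n,K.tolist(),(-R.T@t).round(0))
E
```

```text
pics
{'clock': 0.0, 'joint_positions': array([-1.35260286e+00,  1.24454090e-01,  1.65166764e+00, -1.94153590e-05,
        1.36748223e+00, -8.26023711e-02]), 'qvel': array([ 9.41019475e-04,  1.00514830e-03,  5.56470231e-04, -5.72514359e-04,
        3.96187852e-05,  1.27460112e-03]), 'joint_efforts': array([ 8.18369135e-04, -4.23609352e+01, -3.65450156e+01,  3.50793118e-05,
        7.01893412e-03, -8.64912153e-06]), 'eef_pos': array([ 192.49552026, -620.57430282,  403.489435  ]), 'ee_rot': array([-1.00269797e-03,  9.88710740e-01,  1.49833445e-01, -7.76104397e-05]), 'contact_force': array([ 0.13862017,  0.51842105, -0.63399248]), 'wrist_torque': array([ 0.00318254, -0.05789335, -0.03800859]), 'gripper_force': 0.0, 'width': 0.9982144315292831}
top [[372.9785082509084, 0.0, 254.0777526121998], [0.0, 372.9785082509084, 187.65107266645512], [0.0, 0.0, 1.0]] [ 371.   71. 1198.]
scene [[447.31886227213454, 0.0, 252.38311409254212], [0.0, 447.31886227213454, 194.84953802020215], [0.0, 0.0, 1.0]] [1134. -664. 1544.]
```

View pics/top0.png

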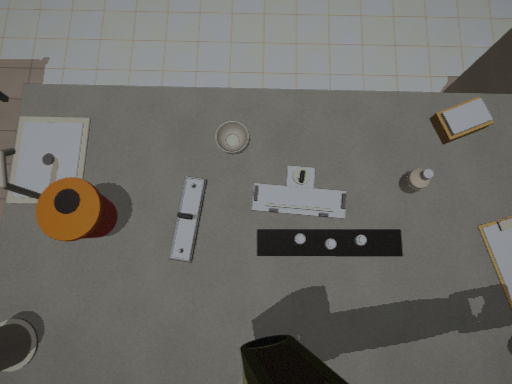

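View pics/scene0.png

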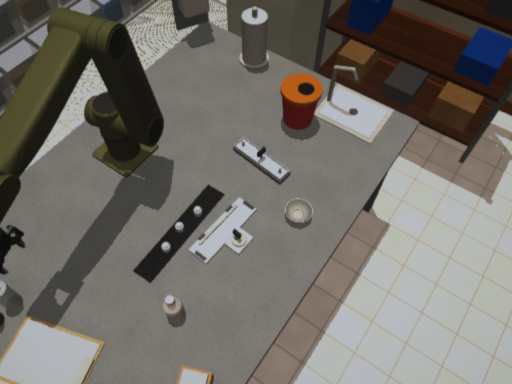

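The top picture shows the tray on its cradle at about (188,218), the bed at (300,200) with the cam knob at (302,177), three vials at (300,239), (331,244) and (361,240) on the mat, the bowl at (232,137), the bottle at (418,180) and the bin at (70,210).

Run:
```python
from h import *
w=np.load("top0.npy")
def reg(u0,u1,v0,v1,z0,z1):
    p=w[v0:v1,u0:u1].reshape(-1,3); return p[(p[:,2]>z0)&(p[:,2]<z1)]
def rect(name,*a):
    p=reg(*a)[:,:2].astype(np.float32); r=cv2.minAreaRect(p); b=cv2.boxPoints(r)
    e=[b[1]-b[0],b[2]-b[1]]; e=max(e,key=np.linalg.norm)
    print(name,len(p),np.round(r[0],1),np.round(r[1],1),"long deg",round(np.degrees(np.arctan2(e[1],e[0]))%180,2),"mean",p.mean(0).round(1))
print("table z",np.nanmedian(w[100:130,100:200,2]), "px up/right dirs",w[100,300],w[200,300],w[200,400])
rect("cradle",165,212,170,268,15,45); rect("handle",176,200,205,228,60,100)
rect("bed",245,352,162,222,7,30); rect("knob",290,313,166,188,45,90)
rect("mat",252,408,224,262,1.5,20)
for u,v in((300,239),(331,244),(361,240)): rect("vial",u-9,u+9,v-10,v+10,30,60)
for k,a in dict(bin=(30,125,170,250,150,250),bottle=(400,440,160,200,60,200),bowl=(210,255,115,160,25,60)).items(): rect(k,*a)
# cam lobe
```

```text
table z -1.509990889359426 px up/right dirs [933.43111065 -71.89008252  -4.9213918 ] [578.6811036  -68.82531618  15.34911649] [ 588.47287621 -395.27851335    1.39909999]
cradle 1737 [513.4 287.1] [ 70.8 269.5] long deg 172.43 mean [509.3 285.8]
handle 76 [513.3 286.4] [43.1 14.1] long deg 82.22 mean [512.4 286. ]
bed 2916 [613.8 -69.2] [300.3 159.2] long deg 86.14 mean [591.5 -67.4]
knob 57 [649.1 -70.9] [14.1 35.1] long deg 172.6 mean [647.8 -70.4]
mat 2441 [ 446.8 -164.3] [116.6 493.5] long deg 91.31 mean [ 446.9 -168.2]
vial 86 [456.2 -66.7] [30.3 30.8] long deg 135.31 mean [455.7 -66.6]
vial 89 [ 442.5 -162. ] [29.9 30.3] long deg 133.17 mean [ 441.7 -161.4]
vial 88 [ 455.5 -255.3] [28.1 30.8] long deg 91.66 mean [ 455.6 -254.8]
bin 3389 [511.6 583.1] [174.4 174.5] long deg 91.33 mean [509.  579.5]
bottle 467 [ 640.5 -419.1] [62.7 54. ] long deg 29.35 mean [ 636.7 -413.5]
bowl 275 [781.  155.6] [107.  106.7] long deg 45.09 mean [791.8 158.7]
```

```bash
cat >> h.py <<'E'
from scipy.spatial.transform import Rotation as Ro
def go(x,y,z,yaw=None):
    """numbers for play_rows: TCP target in world, yaw(deg) of tool y, tool pointing down"""
    s=get_state(); q=s["ee_rot"]; R=Ro.from_quat([q[1],q[2],q[3],q[0]])
    d=R.inv().apply(np.array([x,y,z])-s["eef_pos"])/500
    M=R.as_matrix(); cy=np.degrees(np.arctan2(M[1,1],M[0,1]))
    if yaw is None: yaw=cy
    a=np.radians(yaw); Y=np.array([np.cos(a),np.sin(a),0]); Z=np.array([0,0,-1.]); T=np.stack([np.cross(Y,Z),Y,Z],1)
    tw=(R.inv()*Ro.from_matrix(T)).as_rotvec()/np.pi
    print("t",round(s["clock"],2),"pos",s["eef_pos"].round(1),"yaw",round(cy,2),"j",s["joint_positions"].round(2),"w",round(s["width"],3),"F",s["contact_force"].round(1))
    print("xyz",d.round(4).tolist(),"twist",tw.round(4).tolist(),"rows~",int(np.ceil(max(np.linalg.norm(d)*8,np.linalg.norm(tw)*180/10.7))))
E
python3 - <<'E'
from h import *
K,R,t=cam("wrist"); s=get_state(); q=s["ee_rot"]; T=Ro.from_quat([q[1],q[2],q[3],q[0]])
print(T.inv().apply(-R.T@t-s["eef_pos"]).round(1),T.inv().apply(R.T@[0,0,1]).round(3),K[0,0])
go(430,-150,400,-50); go(513,286,400,-7.6)
E
```

```text
[77.8  0.2 31.5] [-0.304  0.001  0.953] 333.39396078868407
t 0.1 pos [ 192.5 -620.6  403.6] yaw -72.77 j [-1.35  0.12  1.65  0.    1.37 -0.08] w 0.998 F [ 0.3  0.3 -0. ]
xyz [0.7325, -0.7582, 0.0087] twist [-0.0006, -0.0002, -0.1265] rows~ 9
t 0.1 pos [ 192.5 -620.6  403.6] yaw -72.77 j [-1.35  0.12  1.65  0.    1.37 -0.08] w 0.998 F [ 0.3  0.3 -0. ]
xyz [1.1494, -1.5419, 0.0102] twist [-0.0005, -0.0004, -0.362] rows~ 16
```

Request:
play_rows(rows=[{"xyz": [0.7325,-0.7582,0.0087],"twist": [0,0,-0.1265],"claw": -1},{"xyz": [0.7325,-0.7582,0.0087],"twist": [0,0,-0.1265],"claw": -1},{"xyz": [0.7325,-0.7582,0.0087],"twist": [0,0,-0.1265],"claw": -1},{"xyz": [0.7325,-0.7582,0.0087],"twist": [0,0,-0.1265],"claw": -1},{"xyz": [0.7325,-0.7582,0.0087],"twist": [0,0,-0.1265],"claw": -1},{"xyz": [0.7325,-0.7582,0.0087],"twist": [0,0,-0.1265],"claw": -1},{"xyz": [0.7325,-0.7582,0.0087],"twist": [0,0,-0.1265],"claw": -1},{"xyz": [0.7325,-0.7582,0.0087],"twist": [0,0,-0.1265],"claw": -1},{"xyz": [0.7325,-0.7582,0.0087],"twist": [0,0,-0.1265],"claw": -1},{"xyz": [0.7325,-0.7582,0.0087],"twist": [0,0,-0.1265],"claw": -1}])

```text
clock: 1.35
eef_pos: [430.4, -148.7, 399.9]
ee_rot: [-0.0, 0.939, 0.344, -0.0]
contact_force: [-0.0, -0.8, -0.5]
width: 1.0
gripper_force: 0.0
```

```bash
python3 -c "
from h import *
go(513.4,286.7,350,-7.6)"
```

```text
t 1.35 pos [ 430.4 -148.7  399.9] yaw -49.78 j [-0.45 -0.32  2.07 -0.    1.39  0.42] w 1.0 F [-0.  -0.8 -0.5]
xyz [0.6892, -0.5576, 0.0999] twist [-0.0002, 0.0001, -0.2343] rows~ 8
```

Request:
play_rows(rows=[{"xyz": [0.6892,-0.5576,0.1],"twist": [0,0,-0.2343],"claw": -1},{"xyz": [0.6892,-0.5576,0.1],"twist": [0,0,-0.2343],"claw": -1},{"xyz": [0.6892,-0.5576,0.1],"twist": [0,0,-0.2343],"claw": -1},{"xyz": [0.6892,-0.5576,0.1],"twist": [0,0,-0.2343],"claw": -1},{"xyz": [0.6892,-0.5576,0.1],"twist": [0,0,-0.2343],"claw": -1},{"xyz": [0.6892,-0.5576,0.1],"twist": [0,0,-0.2343],"claw": -1},{"xyz": [0.6892,-0.5576,0.1],"twist": [0,0,-0.2343],"claw": -1},{"xyz": [0.6892,-0.5576,0.1],"twist": [0,0,-0.2343],"claw": -1},{"xyz": [0.6892,-0.5576,0.1],"twist": [0,0,-0.2343],"claw": -0.6},{"xyz": [0.6892,-0.5576,0.1],"twist": [0,0,-0.2343],"claw": -0.6}])

```text
clock: 2.6
eef_pos: [515.1, 283.2, 350.5]
ee_rot: [0.0, 0.754, 0.656, -0.0]
contact_force: [-0.3, -0.4, -0.5]
width: 0.802
gripper_force: 0.0
```

Run:
```python
from h import *
im,d,w=snap("wrist","w1"); s=get_state()
p=w.reshape(-1,3)
def rect(n,c,z0,z1,r):
    m=(p[:,2]>z0)&(p[:,2]<z1)&(np.hypot(p[:,0]-c[0],p[:,1]-c[1])<r); q=p[m][:,:2].astype(np.float32)
    R=cv2.minAreaRect(q); b=cv2.boxPoints(R); e=max([b[1]-b[0],b[2]-b[1]],key=np.linalg.norm)
    print(n,len(q),np.round(R[0],1),np.round(R[1],1),"deg",round(np.degrees(np.arctan2(e[1],e[0]))%180,2),"z",np.median(p[m][:,2]).round(1))
rect("handle",(513,287),60,95,45); rect("tray",(513,287),28,45,160); rect("cradle",(513,287),10,25,160)
a=np.radians(172.4)
for k in(-1,1):
    c=(513.4+k*104*np.cos(a),286.7+k*104*np.sin(a)); rect("pin",c,46,60,12)
go(513.4,286.7,225,-7.6)
```

```text
handle 1110 [512.8 291.7] [43.2 13.7] deg 82.1 z 80.9
tray 3109 [512.8 290.9] [ 60.6 260.9] deg 172.61 z 31.1
cradle 7407 [513.3 294.8] [ 62.8 268.4] deg 172.6 z 24.4
pin 98 [615.2 278.4] [8.5 8.4] deg 38.74 z 50.1
pin 106 [410.7 305. ] [7.2 9.2] deg 122.64 z 49.9
t 2.65 pos [515.  283.2 350.7] yaw -7.95 j [ 0.41  0.03  1.84 -0.    1.27  0.55] w 0.801 F [ 0.4 -0.6 -1. ]
xyz [0.0066, -0.0043, 0.2513] twist [0.0001, 0.0, -0.0019] rows~ 3
```

View pics/w1.png

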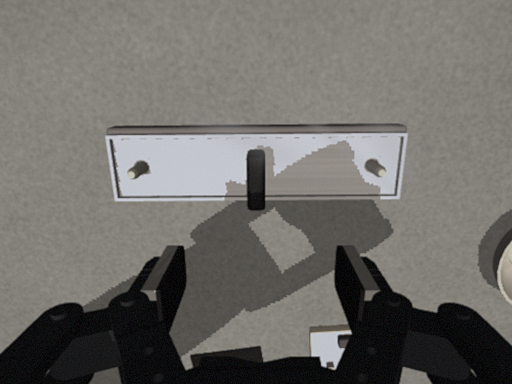

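The wrist picture shows the tray lengthwise across the view, handle at (256,180) centred between the fingers, pins at (135,172) and (377,170).

Request:
play_rows(rows=[{"xyz": [0.011,-0.005,0.1],"twist": [0,0,-0.0019],"claw": -0.5},{"xyz": [0.011,-0.005,0.17],"twist": [0,0,-0.0019],"claw": -0.5},{"xyz": [0.011,-0.005,0.2],"twist": [0,0,-0.0019],"claw": -0.5},{"xyz": [0.011,-0.005,0.225],"twist": [0,0,-0.0019],"claw": -0.5},{"xyz": [0.011,-0.005,0.25],"twist": [0,0,-0.0019],"claw": -0.5},{"xyz": [0.011,-0.005,0.25],"twist": [0,0,-0.0019],"claw": -0.5},{"xyz": [0.011,-0.005,0.25],"twist": [0,0,-0.0019],"claw": -0.5}])

```text
clock: 3.52
eef_pos: [513.4, 290.9, 226.2]
ee_rot: [0.0, 0.752, 0.66, 0.001]
contact_force: [0.4, 0.8, 0.4]
width: 0.752
gripper_force: 0.0
```

Run:
```python
from h import *
im,d,w=snap("wrist","w2"); s=get_state()
m=(w[...,2]>70)&(w[...,2]<95)&(np.hypot(w[...,0]-513,w[...,1]-289)<30)&(im.max(2)<70)
print(m.sum(), np.nanpercentile(w[m],[2,50,98],axis=0).round(1))
go(513.,289,225,-7.5)
```

```text
3524 [[505.7 271.8  72.4]
 [513.7 295.6  81. ]
 [521.3 313.   82.3]]
t 3.58 pos [513.4 290.9 226.3] yaw -7.48 j [0.42 0.17 1.92 0.   1.05 0.55] w 0.752 F [-0.4 -0.5  0.1]
xyz [-0.0038, -0.0004, 0.0027] twist [0.0005, -0.0003, 0.0001] rows~ 1
```

View pics/w2.png

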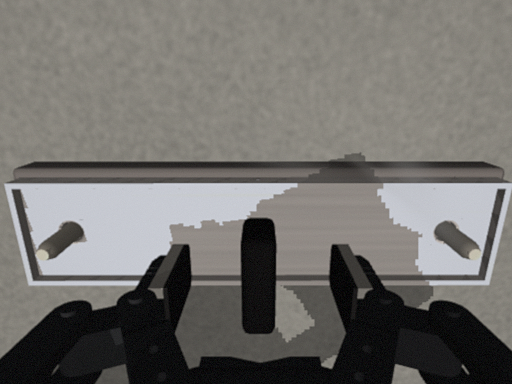

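The bar lies centred between the pads at (258,275), inside the finger span; closing now.

Request:
play_rows(rows=[{"xyz": [0,0,0.004],"twist": [0,0,0],"claw": 1},{"xyz": [0,0,0.004],"twist": [0,0,0],"claw": 1},{"xyz": [0,0,0.004],"twist": [0,0,0],"claw": 1},{"xyz": [0,0,0.004],"twist": [0,0,0],"claw": 1},{"xyz": [0,0,0.004],"twist": [0,0,0],"claw": 1},{"xyz": [0,0,0.004],"twist": [0,0,0],"claw": 1},{"xyz": [0,0,0.004],"twist": [0,0,0],"claw": 1},{"xyz": [0,0,0.004],"twist": [0,0,0],"claw": 1}], newtons=60)

```text
clock: 4.58
eef_pos: [513.1, 290.7, 223.6]
ee_rot: [-0.0, 0.752, 0.659, 0.0]
contact_force: [-2.2, 0.2, 3.2]
width: 0.153
gripper_force: 59.5
```

Run:
```python
from h import *
s=get_state(); print(s["gripper_force"]); x,y,z=s["eef_pos"]; go(x,y,z+80)
```

```text
59.49749708175659
t 4.58 pos [513.1 290.7 223.6] yaw -7.48 j [0.42 0.17 1.92 0.   1.05 0.55] w 0.153 F [-2.2  0.2  3.2]
xyz [0.0, 0.0, -0.16] twist [0.0, -0.0001, 0.0] rows~ 2
```

Gripped (13 mm wide). Lifting straight up, gently.

Request:
play_rows(rows=[{"xyz": [0,0,-0.014],"twist": [0,0,0],"claw": 1},{"xyz": [0,0,-0.03],"twist": [0,0,0],"claw": 1},{"xyz": [0,0,-0.05],"twist": [0,0,0],"claw": 1},{"xyz": [0,0,-0.07],"twist": [0,0,0],"claw": 1},{"xyz": [0,0,-0.09],"twist": [0,0,0],"claw": 1},{"xyz": [0,0,-0.12],"twist": [0,0,0],"claw": 1},{"xyz": [0,0,-0.16],"twist": [0,0,0],"claw": 1},{"xyz": [0,0,-0.2],"twist": [0,0,0],"claw": 1},{"xyz": [0,0,-0.22],"twist": [0,0,0],"claw": 1},{"xyz": [0,0,-0.22],"twist": [0,0,0],"claw": 1}])

```text
clock: 5.82
eef_pos: [513.3, 290.8, 334.9]
ee_rot: [0.0, 0.752, 0.659, 0.001]
contact_force: [0.4, 0.2, -4.0]
width: 0.152
gripper_force: 58.6
```

Run:
```python
from h import *
im,d,w=snap("wrist","w3"); s=get_state(); q=s["ee_rot"]; R=Ro.from_quat([q[1],q[2],q[3],q[0]])
# tray rim in tool frame
p=R.inv().apply(w.reshape(-1,3)-s["eef_pos"]); np.save("tool3.npy",p)
zz=p[:,2]; print(np.histogram(zz[np.isfinite(zz)],bins=np.arange(140,225,4)))
m=(zz>180)&(zz<208)&(abs(p[:,1])<150)&(abs(p[:,0])<50)&(im.reshape(-1,3).min(1)>90); q2=p[m]
r=cv2.minAreaRect(q2[:,:2].astype(np.float32)); print(r)
A=np.c_[q2[:,:2],np.ones(len(q2))]; print("tilt",np.linalg.lstsq(A,q2[:,2],rcond=None)[0])
go(513,290,335)
print("bed above:"); go(589.2,-67,335,-93.86)
```

```text
(array([ 3555,   512,   433,   404,   389,   316,   166,    38,     0,
           0,     0,     0,  6161,  5192, 35813,   784,     3,     0,
           0,     0,     0]), array([140, 144, 148, 152, 156, 160, 164, 168, 172, 176, 180, 184, 188,
       192, 196, 200, 204, 208, 212, 216, 220, 224]))
((0.6144866943359375, 0.7636260986328125), (261.75677490234375, 60.991268157958984), 89.94207000732422)
tilt [-1.36986000e-02  7.98233637e-05  1.96258385e+02]
t 5.88 pos [513.  290.6 333.6] yaw -7.48 j [0.42 0.05 1.86 0.   1.24 0.55] w 0.154 F [-0.4 -0.1 -3.7]
xyz [-0.0013, 0.0001, -0.0027] twist [0.0001, -0.0001, 0.0] rows~ 1
bed above:
t 5.88 pos [513.  290.6 333.6] yaw -7.48 j [0.42 0.05 1.86 0.   1.24 0.55] w 0.154 F [-0.4 -0.1 -3.7]
xyz [-0.6893, 0.2442, -0.0028] twist [0.0, -0.0001, 0.4799] rows~ 9
```

View pics/w3.png

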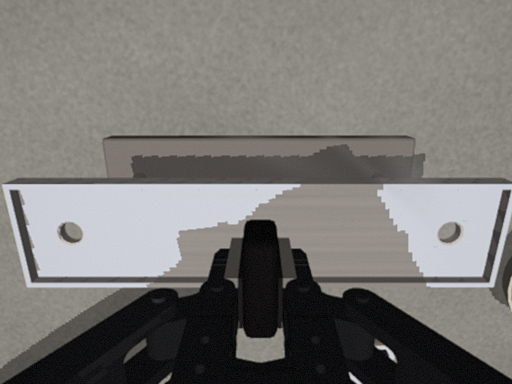

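Tray is level in the grip, off the pins, centred on the tool; the empty cradle is seen behind it at (260,155). Now to a viewpoint beside the bed.

Run:
```python
from h import *
a=np.radians(-3.86); o=np.array([589.2,-67])-90*np.array([np.cos(a),np.sin(a)]); go(*o,350,-93.86)
```

```text
t 5.88 pos [513.  290.6 333.6] yaw -7.48 j [0.42 0.05 1.86 0.   1.24 0.55] w 0.154 F [-0.4 -0.1 -3.7]
xyz [-0.7007, 0.0646, -0.0329] twist [0.0, -0.0001, 0.4799] rows~ 9
```

Request:
play_rows(rows=[{"xyz": [-0.04,0.004,-0.033],"twist": [0,0,0.03],"claw": 1},{"xyz": [-0.12,0.01,-0.033],"twist": [0,0,0.08],"claw": 1},{"xyz": [-0.21,0.02,-0.033],"twist": [0,0,0.135],"claw": 1},{"xyz": [-0.3,0.03,-0.033],"twist": [0,0,0.19],"claw": 1},{"xyz": [-0.39,0.035,-0.033],"twist": [0,0,0.245],"claw": 1},{"xyz": [-0.48,0.045,-0.033],"twist": [0,0,0.3],"claw": 1},{"xyz": [-0.56,0.05,-0.033],"twist": [0,0,0.355],"claw": 1},{"xyz": [-0.63,0.06,-0.033],"twist": [0,0,0.41],"claw": 1},{"xyz": [-0.68,0.064,-0.033],"twist": [0,0,0.455],"claw": 1},{"xyz": [-0.7007,0.0646,-0.033],"twist": [0,0,0.4799],"claw": 1}])

```text
clock: 7.12
eef_pos: [499.0, -62.2, 348.6]
ee_rot: [-0.0, 0.999, -0.036, -0.001]
contact_force: [-0.4, 1.4, -3.6]
width: 0.154
gripper_force: 58.9
```

Request:
play_rows(rows=[{"xyz": [0,0,0],"twist": [0,0,0],"claw": 1},{"xyz": [0,0,0],"twist": [0,0,0],"claw": 1},{"xyz": [0,0,0],"twist": [0,0,0],"claw": 1}])

```text
clock: 7.5
eef_pos: [499.4, -60.3, 349.6]
ee_rot: [-0.0, 0.999, -0.033, -0.0]
contact_force: [0.2, 0.2, -4.1]
width: 0.155
gripper_force: 58.9
```

Run:
```python
from h import *
im,d,w=snap("wrist","w4"); s=get_state(); q=s["ee_rot"]; R=Ro.from_quat([q[1],q[2],q[3],q[0]])
print(s["clock"],s["eef_pos"],s["qvel"].round(3))
p=w.reshape(-1,3); br=im.reshape(-1,3).min(1)
m=(p[:,2]>5)&(p[:,2]<30)&(p[:,0]>525)&(p[:,0]<700)&(abs(p[:,1]+67)<170)
q2=p[m][:,:2].astype(np.float32); r=cv2.minAreaRect(q2); print(r,m.sum())
K_=(p[:,2]>45)&(p[:,2]<80)&(np.hypot(p[:,0]-649,p[:,1]+71)<30); print(K_.sum(), cv2.minAreaRect(p[K_][:,:2].astype(np.float32)) if K_.sum()>5 else 0)
```

```text
7.55 [499.47313742 -60.37106167 349.7092182 ] [ 0.001 -0.003 -0.002 -0.002  0.     0.001]
((589.395751953125, -63.29765319824219), (299.6973571777344, 108.41386413574219), 86.28628540039062) 39770
112 ((633.0264892578125, -65.34009552001953), (13.745233535766602, 3.5638232231140137), 87.6523208618164)
```

View pics/w4.png

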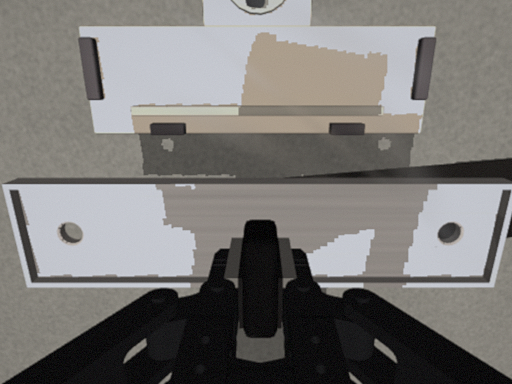

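The bed is in view: end stops at (90,68) and (424,68), fence face edge near row 110, cam at the top edge (258,0); tray level across (258,230).

Run:
```python
from h import *
w=np.load("w4.npy"); im=cv2.imread("pics/w4.png")
a=np.radians(-3.71); bx=np.array([np.cos(a),np.sin(a)]); by=np.array([-bx[1],bx[0]]); o=np.array([589.4,-63.3])
X=(w[...,:2]-o)@bx; Y=(w[...,:2]-o)@by; Z=w[...,2]
for c in (150,200,330,380):
    print(c,[(r,round(float(X[r,c]),1),round(float(Z[r,c]),1)) for r in range(24,136,2) if r in(26,28) or 100<r<136])
for r in (60,68,80):
    print(r,[(c,round(float(Y[r,c]),1),round(float(Z[r,c]),1)) for c in list(range(76,106,3))+list(range(408,440,3))])
# top camera fence/stops same frame
w=np.load("top0.npy");X=(w[...,:2]-o)@bx; Y=(w[...,:2]-o)@by; Z=w[...,2]
m=(Z>16.5)&(Z<30)&(abs(X)<60)&(abs(Y)<160); print(m.sum(),[ (round(float(x),0),round(float(y),0)) for x,y in zip(X[m],Y[m])][::12])
```

```text
150 [(26, 34.4, 10.6), (28, 32.9, 10.6), (102, -27.0, 12.1), (104, -28.7, 12.1), (106, -29.9, 21.1), (108, -31.6, 20.6), (110, -33.3, 20.3), (112, -34.9, 22.5), (114, -36.6, 22.4), (116, -39.4, 9.7), (118, -41.0, 10.9), (120, -42.8, 11.6), (122, -44.6, 11.0), (124, -45.4, 20.1), (126, -46.9, 21.9), (128, -48.8, 20.4), (130, -50.6, 20.1), (132, -52.4, 19.9), (134, -54.1, 20.6)]
200 [(26, 34.2, 12.0), (28, 32.8, 11.1), (102, -27.1, 10.4), (104, -28.7, 12.1), (106, -29.9, 21.2), (108, -31.6, 21.4), (110, -33.3, 21.4), (112, -34.9, 22.2), (114, -36.7, 20.7), (116, -39.2, 11.6), (118, -40.8, 13.4), (120, -42.8, 11.5), (122, -44.5, 11.9), (124, -46.3, 11.4), (126, -48.1, 11.4), (128, -50.1, 9.8), (130, -51.8, 10.8), (132, -53.5, 12.1), (134, -57.1, -0.9)]
330 [(26, 34.3, 11.2), (28, 32.7, 12.0), (102, -27.0, 11.5), (104, -28.8, 10.5), (106, -29.9, 21.1), (108, -31.5, 21.4), (110, -33.2, 21.3), (112, -34.9, 21.7), (114, -36.7, 20.2), (116, -39.2, 11.6), (118, -41.1, 10.4), (120, -42.7, 12.0), (122, -44.4, 12.9), (124, -45.5, 18.4), (126, -47.1, 20.2), (128, -48.8, 20.3), (130, -50.5, 21.2),
[... 1542 characters left out ...]
.9, 21.2), (420, -138.6, 20.8), (423, -141.2, 20.5), (426, -143.8, 20.5), (429, -145.7, 21.8), (432, -159.9, -2.0), (435, -162.5, -1.7), (438, -164.7, -0.6)]
418 [(60.0, 18.0), (53.0, 8.0), (53.0, -24.0), (44.0, 1.0), (27.0, 90.0), (12.0, 134.0), (2.0, 137.0), (24.0, -148.0), (-7.0, 133.0), (-14.0, 142.0), (-0.0, -47.0), (4.0, -149.0), (-2.0, -150.0), (-10.0, -139.0), (-32.0, 79.0), (-38.0, 105.0), (-34.0, 66.0), (-26.0, -13.0), (-36.0, 54.0), (-33.0, 15.0), (-18.0, -147.0), (-36.0, 9.0), (-32.0, -32.0), (-46.0, 88.0), (-36.0, -20.0), (-33.0, -58.0), (-49.0, 91.0), (-38.0, -33.0), (-35.0, -71.0), (-31.0, -109.0), (-38.0, -74.0), (-34.0, -112.0), (-53.0, 30.0), (-50.0, -75.0), (-53.0, -82.0)]
```

Run:
```python
from h import *
go(592.8,-62.7,300,-93.71);go(592.8,-62.7,222,-93.71)
```

```text
t 7.55 pos [499.5 -60.4 349.7] yaw -93.78 j [-0.23 -0.17  2.03  0.    1.28  1.41] w 0.156 F [ 0.2 -1.2 -4.5]
xyz [0.1866, -0.0077, 0.0994] twist [-0.0, 0.0001, -0.0004] rows~ 2
t 7.55 pos [499.5 -60.4 349.7] yaw -93.78 j [-0.23 -0.17  2.03  0.    1.28  1.41] w 0.156 F [ 0.2 -1.2 -4.5]
xyz [0.1866, -0.0076, 0.2554] twist [-0.0, 0.0001, -0.0004] rows~ 3
```

Request:
play_rows(rows=[{"xyz": [0.05,-0.002,0.02],"twist": [0,0,0],"claw": 1},{"xyz": [0.11,-0.005,0.05],"twist": [0,0,-0.0004],"claw": 1},{"xyz": [0.16,-0.0077,0.08],"twist": [0,0,-0.0004],"claw": 1},{"xyz": [0.1866,-0.0077,0.11],"twist": [0,0,-0.0004],"claw": 1},{"xyz": [0.1866,-0.0077,0.15],"twist": [0,0,-0.0004],"claw": 1},{"xyz": [0.1866,-0.0077,0.18],"twist": [0,0,-0.0004],"claw": 1},{"xyz": [0.1866,-0.0077,0.21],"twist": [0,0,-0.0004],"claw": 1},{"xyz": [0.1866,-0.0077,0.225],"twist": [0,0,-0.0004],"claw": 1},{"xyz": [0.1866,-0.0077,0.225],"twist": [0,0,-0.0004],"claw": 1},{"xyz": [0.1866,-0.0077,0.225],"twist": [0,0,-0.0004],"claw": 1}])

```text
clock: 8.8
eef_pos: [593.1, -63.5, 238.2]
ee_rot: [0.0, 0.999, -0.033, 0.001]
contact_force: [0.3, -0.7, -3.5]
width: 0.155
gripper_force: 58.9
```

Run:
```python
from h import *
im,d,w=snap("wrist","w5")
go(592.8,-62.7,215.5,-93.71)
a=np.radians(-3.71); bx=np.array([np.cos(a),np.sin(a)]); by=np.array([-bx[1],bx[0]]); o=np.array([589.4,-63.3])
p=w.reshape(-1,3); X=(p[:,:2]-o)@bx; Y=(p[:,:2]-o)@by
m=(p[:,2]>55)&(p[:,2]<80)&(np.hypot(X-60,Y)<30); print(m.sum(),cv2.minAreaRect(np.c_[X,Y][m].astype(np.float32)))
```

```text
t 8.85 pos [593.2 -63.5 238.4] yaw -93.79 j [-0.2   0.17  1.9  -0.    1.07  1.44] w 0.15 F [-0.2 -0.6 -4.4]
xyz [-0.001, -0.0015, 0.0457] twist [0.0001, -0.0006, -0.0005] rows~ 1
2651 ((60.35231399536133, -0.3402261734008789), (14.008293151855469, 36.29133605957031), 85.5473861694336)
```

View pics/w5.png

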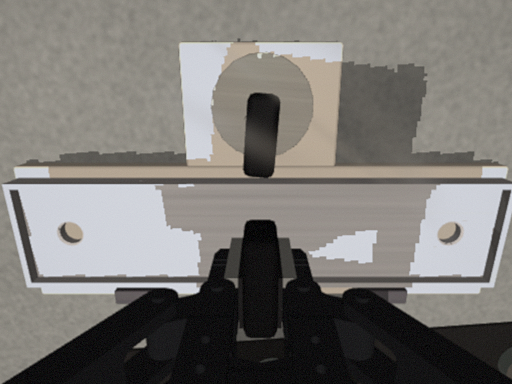

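Tray hovers over the bed, ends inside the stops and clear of the lobe; the knob at (262,135) points nearly away (A ≈ 0.08). Lower and release.

Request:
play_rows(rows=[{"xyz": [-0.001,-0.0015,0.015],"twist": [0,0,-0.0005],"claw": 1},{"xyz": [-0.001,-0.0015,0.028],"twist": [0,0,-0.0005],"claw": 1},{"xyz": [-0.001,-0.0015,0.036],"twist": [0,0,-0.0005],"claw": 1},{"xyz": [-0.001,-0.0015,0.041],"twist": [0,0,-0.0005],"claw": 1},{"xyz": [-0.001,-0.0015,0.0445],"twist": [0,0,-0.0005],"claw": 1},{"xyz": [-0.001,-0.0015,0.0455],"twist": [0,0,-0.0005],"claw": 1},{"xyz": [-0.001,-0.0015,0.0455],"twist": [0,0,-0.0005],"claw": 1}])

```text
clock: 9.72
eef_pos: [592.4, -62.6, 215.6]
ee_rot: [-0.0, 0.999, -0.032, -0.0]
contact_force: [-4.8, 0.3, 3.7]
width: 0.156
gripper_force: 60.1
```

Run:
```python
from h import *
go(592.8,-62.7,215.5,-93.71)
```

```text
t 9.72 pos [592.4 -62.6 215.6] yaw -93.7 j [-0.2   0.2   1.91 -0.    1.04  1.44] w 0.156 F [-4.8  0.3  3.7]
xyz [0.0008, 0.0002, 0.0002] twist [-0.0, 0.0001, 0.0001] rows~ 1
```

Request:
play_rows(rows=[{"xyz": [0,0,0],"twist": [0,0,0],"claw": 0.4},{"xyz": [0,0,0],"twist": [0,0,0],"claw": 0},{"xyz": [0,0,0],"twist": [0,0,0],"claw": -0.2},{"xyz": [0,0,0],"twist": [0,0,0],"claw": -0.2},{"xyz": [0,0,-0.05],"twist": [0,0,0],"claw": -0.2},{"xyz": [0,0,-0.15],"twist": [0,0,0],"claw": -0.2},{"xyz": [0,0,-0.2],"twist": [0,0,0],"claw": -0.2},{"xyz": [0,0,-0.2],"twist": [0,0,0],"claw": -0.2},{"xyz": [0,0,-0.2],"twist": [0,0,0],"claw": -0.2}])

```text
clock: 10.85
eef_pos: [591.9, -62.5, 313.0]
ee_rot: [-0.0, 0.999, -0.032, -0.001]
contact_force: [0.3, -0.4, -0.1]
width: 0.602
gripper_force: 0.0
```

```bash
cat >> h.py <<'E'
a=np.radians(-3.71); bx=np.array([np.cos(a),np.sin(a)]); by=np.array([-bx[1],bx[0]]); o=np.array([589.4,-63.3])
def bed(w): 
    p=w.reshape(-1,3); q=(p[:,:2]-o); return np.c_[q@bx,q@by,p[:,2]]
def fit(P,m):
    r=cv2.minAreaRect(P[m][:,:2].astype(np.float32)); return m.sum(),np.round(r[0],1),np.round(r[1],1),round(r[2],1)
E
python3 - <<'E'
from h import *
im,d,w=snap("wrist","w6"); P=bed(w)
print("handle",fit(P,(P[:,2]>66)&(P[:,2]<85)&(abs(P[:,0])<40)&(abs(P[:,1])<14)))
print("rim",fit(P,(P[:,2]>15)&(P[:,2]<28)&(abs(P[:,0]-4)<42)&(abs(P[:,1])<132)&(im.reshape(-1,3).min(1)>100)))
print("knob",fit(P,(P[:,2]>55)&(P[:,2]<80)&(np.hypot(P[:,0]-60,P[:,1])<30)))
k=o+60.2*bx-0.2*by
s=get_state();go(*k,300,-3.71-4.6+90-180); go(*k,211,-98.3)
E
```

```text
handle (np.int64(1290), array([4.2, 0.6]), array([13.7, 43.6]), 89.7)
rim (np.int64(22620), array([4.4, 0.8]), array([ 83.2, 261.5]), 0.1)
knob (np.int64(1210), array([60.4, -0.3]), array([14. , 36.1]), 85.8)
t 10.9 pos [591.7 -62.5 312.4] yaw -93.7 j [-0.2   0.08  1.86  0.    1.21  1.44] w 0.6 F [-1.2 -0.2 -0.8]
xyz [0.116, 0.0024, 0.0245] twist [-0.0001, 0.0011, 0.0256] rows~ 1
t 10.9 pos [591.7 -62.5 312.4] yaw -93.7 j [-0.2   0.08  1.86  0.    1.21  1.44] w 0.6 F [-1.2 -0.2 -0.8]
xyz [0.1166, 0.0025, 0.2025] twist [-0.0001, 0.0011, 0.0255] rows~ 2
```

Run:
```python
from h import *
p=np.load("tool3.npy")
for z0 in range(100,180,6):
    m=(p[:,2]>=z0)&(p[:,2]<z0+6)&(abs(p[:,0])<25); print(z0,m.sum(),np.nanpercentile(p[m,1],[1,99]).round(0) if m.sum() else 0)
```

```text
100 4594 [-50.  52.]
106 3256 [-47.  48.]
112 5855 [-43.  44.]
118 3133 [-40.  41.]
124 1781 [-36.  37.]
130 840 [-25.  26.]
136 3211 [-12.  13.]
142 1334 [-19.  20.]
148 661 [-19.  21.]
154 565 [-19.  21.]
160 423 [-19.  20.]
166 97 [-17.  18.]
172 0 0
178 0 0
```

Request:
play_rows(rows=[{"xyz": [0.116,0.0024,0],"twist": [0,0,-0.4],"claw": -0.2},{"xyz": [0.116,0.0024,0],"twist": [0,0,-0.4],"claw": -0.2},{"xyz": [0.116,0.0024,0],"twist": [0,0,-0.4],"claw": -0.2},{"xyz": [0.116,0.0024,0],"twist": [0,0,-0.4],"claw": -0.2},{"xyz": [0.116,0.0024,0],"twist": [0,0,-0.4],"claw": -0.2},{"xyz": [0.116,0.0024,0],"twist": [0,0,-0.8],"claw": -0.2},{"xyz": [0.116,0.0024,0],"twist": [0,0,-0.8],"claw": -0.2},{"xyz": [0.116,0.0024,0],"twist": [0,0,-0.8],"claw": -0.2},{"xyz": [0.116,0.0024,0],"twist": [0,0,-0.8],"claw": -0.2},{"xyz": [0.116,0.0024,0],"twist": [0,0,-0.8],"claw": -0.2}])

```text
clock: 12.15
eef_pos: [649.6, -67.4, 311.9]
ee_rot: [-0.002, 0.615, 0.788, -0.001]
contact_force: [-0.1, -0.6, 0.1]
width: 0.602
gripper_force: 0.0
```

Run:
```python
from h import *
k=o+60.2*bx-0.2*by
go(*k,270,81.9)
```

```text
t 12.15 pos [649.6 -67.4 311.9] yaw 14.08 j [-0.19  0.2   1.72  0.    1.22 -0.43] w 0.602 F [-0.1 -0.6  0.1]
xyz [0.0, 0.0, 0.0839] twist [-0.0007, -0.0012, -0.3768] rows~ 7
```

Request:
play_rows(rows=[{"xyz": [0,0,0.0839],"twist": [0,0,-0.3768],"claw": -0.2},{"xyz": [0,0,0.0839],"twist": [0,0,-0.3768],"claw": -0.2},{"xyz": [0,0,0.0839],"twist": [0,0,-0.3768],"claw": -0.2},{"xyz": [0,0,0.0839],"twist": [0,0,-0.3768],"claw": -0.2},{"xyz": [0,0,0.0839],"twist": [0,0,-0.3768],"claw": -0.2},{"xyz": [0,0,0.0839],"twist": [0,0,-0.3768],"claw": -0.2},{"xyz": [0,0,0.0839],"twist": [0,0,-0.3768],"claw": -0.2},{"xyz": [0,0,0.0839],"twist": [0,0,-0.3768],"claw": -0.2},{"xyz": [0,0,0.0839],"twist": [0,0,-0.3768],"claw": -0.2}])

```text
clock: 13.28
eef_pos: [649.8, -67.5, 271.3]
ee_rot: [-0.001, 0.074, 0.997, 0.0]
contact_force: [1.1, -0.1, -0.4]
width: 0.592
gripper_force: 0.0
```

Run:
```python
from h import *
im,d,w=snap("wrist","w7"); P=bed(w)
print("knob",fit(P,(P[:,2]>55)&(P[:,2]<80)&(np.hypot(P[:,0]-60,P[:,1])<28)))
k=o+60.2*bx-0.2*by
go(*k,214,81.9)
```

```text
knob (np.int64(1463), array([59.4, -0.7]), array([14. , 35.6]), 85.5)
t 13.32 pos [649.9 -67.5 271.7] yaw 81.52 j [-0.19  0.24  1.75 -0.    1.15 -1.61] w 0.602 F [ 0.8 -0.6  0.3]
xyz [0.0008, 0.0, 0.1154] twist [0.0, -0.0005, -0.0021] rows~ 1
```

Request:
play_rows(rows=[{"xyz": [0.0014,-0.0006,0.04],"twist": [0,0,-0.002],"claw": -0.2},{"xyz": [0.0014,-0.0006,0.08],"twist": [0,0,-0.002],"claw": -0.2},{"xyz": [0.0014,-0.0006,0.1155],"twist": [0,0,-0.002],"claw": -0.2},{"xyz": [0.0014,-0.0006,0.1155],"twist": [0,0,-0.002],"claw": 1},{"xyz": [0.0014,-0.0006,0.1155],"twist": [0,0,-0.002],"claw": 1},{"xyz": [0.0014,-0.0006,0.1155],"twist": [0,0,-0.002],"claw": 1},{"xyz": [0.0014,-0.0006,0.1155],"twist": [0,0,-0.002],"claw": 1},{"xyz": [0.0014,-0.0006,0.1155],"twist": [0,0,-0.002],"claw": 1},{"xyz": [0.0014,-0.0006,0.1155],"twist": [0,0,-0.002],"claw": 1}], newtons=40)

```text
clock: 14.45
eef_pos: [649.6, -67.7, 215.3]
ee_rot: [0.0, 0.071, 0.998, 0.0]
contact_force: [1.8, 0.6, -2.1]
width: 0.153
gripper_force: 41.8
```

Run:
```python
from h import *
k=o+59.9*bx-0.5*by
go(*k,214,81.9)
```

```text
t 14.45 pos [649.6 -67.7 215.3] yaw 81.91 j [-0.19  0.31  1.77  0.    1.06 -1.62] w 0.153 F [ 1.8  0.6 -2.1]
xyz [0.0009, -0.0002, 0.0025] twist [0.0, 0.0003, 0.0001] rows~ 1
```

Request:
play_rows(rows=[{"xyz": [0,0,0],"twist": [0,0,0.03],"claw": 1},{"xyz": [0,0,0],"twist": [0,0,0.07],"claw": 1},{"xyz": [0,0,0],"twist": [0,0,0.115],"claw": 1},{"xyz": [0,0,0],"twist": [0,0,0.16],"claw": 1},{"xyz": [0,0,0],"twist": [0,0,0.205],"claw": 1},{"xyz": [0,0,0],"twist": [0,0,0.25],"claw": 1},{"xyz": [0,0,0],"twist": [0,0,0.295],"claw": 1},{"xyz": [0,0,0],"twist": [0,0,0.34],"claw": 1},{"xyz": [0,0,0],"twist": [0,0,0.385],"claw": 1},{"xyz": [0,0,0],"twist": [0,0,0.43],"claw": 1}])

```text
clock: 15.7
eef_pos: [649.4, -67.9, 215.3]
ee_rot: [0.0, 0.68, 0.733, -0.0]
contact_force: [0.5, -0.6, -1.7]
width: 0.156
gripper_force: 42.0
```

Request:
play_rows(rows=[{"xyz": [0,0,0],"twist": [0,0,0.04],"claw": 1},{"xyz": [0,0,0],"twist": [0,0,0.08],"claw": 1},{"xyz": [0,0,0],"twist": [0,0,0.12],"claw": 1},{"xyz": [0,0,0],"twist": [0,0,0.16],"claw": 1},{"xyz": [0,0,0],"twist": [0,0,0.2],"claw": 1},{"xyz": [0,0,0],"twist": [0,0,0.24],"claw": 1},{"xyz": [0,0,0],"twist": [0,0,0.28],"claw": 1},{"xyz": [0,0,0],"twist": [0,0,0.32],"claw": 1},{"xyz": [0,0,0],"twist": [0,0,0.36],"claw": 1},{"xyz": [0,0,0],"twist": [0,0,0.36],"claw": 1}])

```text
clock: 16.95
eef_pos: [649.3, -67.8, 215.2]
ee_rot: [-0.0, 0.966, 0.257, -0.0]
contact_force: [-2.3, -0.3, 0.1]
width: 0.152
gripper_force: 42.4
```

Run:
```python
from h import *
s=get_state(); print(s["wrist_torque"]); go(*s["eef_pos"])
```

```text
[ 0.06463972  0.31270138 -0.32389247]
t 16.95 pos [649.3 -67.8 215.2] yaw -60.25 j [-0.19  0.31  1.78 -0.    1.06  0.87] w 0.152 F [-2.3 -0.3  0.1]
xyz [0.0, 0.0, 0.0] twist [-0.0002, 0.0002, 0.0] rows~ 1
```

Request:
play_rows(rows=[{"xyz": [0,0,0],"twist": [0,0,0],"claw": 0.4},{"xyz": [0,0,0],"twist": [0,0,0],"claw": 0.4},{"xyz": [0,0,0],"twist": [0,0,0],"claw": 0.4},{"xyz": [0,0,-0.05],"twist": [0,0,0],"claw": 0.4},{"xyz": [0,0,-0.15],"twist": [0,0,0],"claw": 0.4},{"xyz": [0,0,-0.24],"twist": [0,0,0],"claw": 0},{"xyz": [0,0,-0.24],"twist": [0,0,0],"claw": 0},{"xyz": [0,0,-0.24],"twist": [0,0,0],"claw": 0}])

```text
clock: 17.95
eef_pos: [649.3, -67.7, 334.7]
ee_rot: [-0.0, 0.967, 0.257, -0.0]
contact_force: [0.6, 0.7, -1.2]
width: 0.503
gripper_force: 0.0
```

Run:
```python
from h import *
go(480,-105,400,-93.71)
```

```text
t 17.95 pos [649.3 -67.7 334.7] yaw -60.27 j [-0.19  0.18  1.71 -0.    1.25  0.87] w 0.503 F [ 0.6  0.7 -1.2]
xyz [-0.331, -0.1031, -0.1306] twist [-0.0, 0.0001, 0.1858] rows~ 4
```

Request:
play_rows(rows=[{"xyz": [-0.331,-0.1031,-0.1306],"twist": [0,0,0.1858],"claw": 0},{"xyz": [-0.331,-0.1031,-0.1306],"twist": [0,0,0.1858],"claw": 0},{"xyz": [-0.331,-0.1031,-0.1306],"twist": [0,0,0.1858],"claw": 0},{"xyz": [-0.331,-0.1031,-0.1306],"twist": [0,0,0.1858],"claw": 0},{"xyz": [-0.331,-0.1031,-0.1306],"twist": [0,0,0.1858],"claw": 0},{"xyz": [-0.331,-0.1031,-0.1306],"twist": [0,0,0.1858],"claw": 0},{"xyz": [-0.331,-0.1031,-0.1306],"twist": [0,0,0.1858],"claw": 0},{"xyz": [-0.331,-0.1031,-0.1306],"twist": [0,0,0.1858],"claw": 0}])

```text
clock: 18.95
eef_pos: [480.7, -104.9, 399.5]
ee_rot: [-0.0, 0.999, -0.032, -0.001]
contact_force: [0.4, -0.7, -0.1]
width: 0.496
gripper_force: 0.0
```

```bash
cat >> h.py <<'E'
def vials(w):
    p=w.reshape(-1,3); h=w.shape
    m=((w[...,2]>33)&(w[...,2]<55)&(w[...,0]<505)&(w[...,0]>380)&(w[...,1]<80)&(w[...,1]>-420)).astype(np.uint8)
    n,l,st,c=cv2.connectedComponentsWithStats(m)
    for i in range(1,n):
        if st[i,4]>60:
            q=w[l==i]; t=q[q[:,2]>41]; (x,y),r=cv2.minEnclosingCircle(t[:,:2].astype(np.float32)) if len(t)>5 else ((0,0),0)
            print("vial px",c[i].round(0),"n",len(q),"cap",round(x,1),round(y,1),"r",round(r,1),"z",np.percentile(q[:,2],90).round(1))
E
python3 - <<'E'
from h import *
im,d,w=snap("wrist","w8"); P=bed(w)
print("handle",fit(P,(P[:,2]>66)&(P[:,2]<85)&(abs(P[:,0])<35)&(abs(P[:,1])<14)))
vials(w); print("top"); im2,d2,w2=snap("top","top1"); vials(w2)
go(*get_state()["eef_pos"])
E
```

```text
handle (np.int64(987), array([-5.6,  4.8]), array([43.2, 14.5]), 0.2)
vial px [404. 177.] n 734 cap 457.9 -253.4 r 11.2 z 44.9
vial px [222. 188.] n 695 cap 456.7 -64.3 r 10.9 z 44.8
vial px [313. 195.] n 686 cap 443.2 -159.2 r 11.0 z 45.0
top
vial px [300. 238.] n 84 cap 455.5 -67.7 r 10.5 z 44.9
vial px [331. 243.] n 79 cap 442.4 -162.3 r 10.7 z 45.3
t 19.05 pos [ 480.5 -104.9  399.9] yaw -93.7 j [-0.32 -0.23  2.    0.    1.37  1.31] w 0.504 F [0.  0.2 0.2]
xyz [0.0, 0.0, 0.0] twist [-0.0001, 0.0002, 0.0] rows~ 1
```

View pics/w8.png

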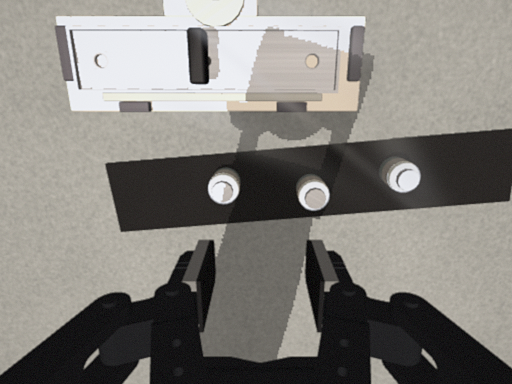

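The tray is clamped (5.6 mm pushed back, handle at (198,55) in view); the vials stand at (222,188), (313,195) and (404,177).

Run:
```python
from h import *
go(456.7,-64.3,260,-93.7);go(456.7,-64.3,181,-93.7)
```

```text
t 19.05 pos [ 480.5 -104.9  399.9] yaw -93.7 j [-0.32 -0.23  2.    0.    1.37  1.31] w 0.504 F [0.  0.2 0.2]
xyz [-0.0525, -0.0779, 0.2799] twist [-0.0001, 0.0002, -0.0] rows~ 3
t 19.05 pos [ 480.5 -104.9  399.9] yaw -93.7 j [-0.32 -0.23  2.    0.    1.37  1.31] w 0.504 F [0.  0.2 0.2]
xyz [-0.0524, -0.0779, 0.4379] twist [-0.0001, 0.0002, -0.0] rows~ 4
```

Request:
play_rows(rows=[{"xyz": [-0.0525,-0.0779,0.1],"twist": [0,0,0],"claw": -0.3},{"xyz": [-0.0525,-0.0779,0.2],"twist": [0,0,0],"claw": -0.3},{"xyz": [-0.0525,-0.0779,0.28],"twist": [0,0,0],"claw": -0.3},{"xyz": [-0.0525,-0.0779,0.3],"twist": [0,0,0],"claw": -0.3},{"xyz": [-0.0525,-0.0779,0.3],"twist": [0,0,0],"claw": -0.3},{"xyz": [-0.0525,-0.0779,0.3],"twist": [0,0,0],"claw": -0.3},{"xyz": [-0.0525,-0.0779,0.3],"twist": [0,0,0],"claw": -0.3}])

```text
clock: 19.92
eef_pos: [457.3, -64.7, 252.1]
ee_rot: [0.0, 0.999, -0.033, 0.002]
contact_force: [-0.5, 0.1, 0.6]
width: 0.645
gripper_force: 0.0
```

Run:
```python
from h import *
im,d,w=snap("wrist","w9"); vials(w); go(456.7,-64.3,181,-93.7)
```

```text
vial px [258. 222.] n 2042 cap 456.3 -63.9 r 11.3 z 44.8
vial px [415. 233.] n 2076 cap 443.5 -159.0 r 11.4 z 44.9
t 19.98 pos [457.1 -64.6 251.8] yaw -93.73 j [-0.26 -0.15  2.19 -0.    1.1   1.38] w 0.652 F [ 0.1 -0.5  0.2]
xyz [-0.0013, -0.0007, 0.1416] twist [0.0002, -0.0009, -0.0002] rows~ 2
```

Request:
play_rows(rows=[{"xyz": [-0.0013,-0.001,0.05],"twist": [0,0,0],"claw": -0.3},{"xyz": [-0.0013,-0.001,0.1],"twist": [0,0,0],"claw": -0.3},{"xyz": [-0.0013,-0.001,0.13],"twist": [0,0,0],"claw": -0.3},{"xyz": [-0.0013,-0.001,0.1415],"twist": [0,0,0],"claw": -0.3},{"xyz": [-0.0013,-0.001,0.1415],"twist": [0,0,0],"claw": 0.6},{"xyz": [-0.0013,-0.001,0.1415],"twist": [0,0,0],"claw": 0.6},{"xyz": [-0.0013,-0.001,0.1415],"twist": [0,0,0],"claw": 0.6},{"xyz": [-0.0013,-0.001,0.1415],"twist": [0,0,0],"claw": 0.6},{"xyz": [-0.0013,-0.001,0.1415],"twist": [0,0,0],"claw": 0.6}], newtons=30)

```text
clock: 21.1
eef_pos: [456.3, -64.0, 180.2]
ee_rot: [0.0, 0.999, -0.033, 0.001]
contact_force: [-0.2, 0.7, 3.7]
width: 0.363
gripper_force: 29.9
```

```bash
cat >> h.py <<'E'
def slot(ty,dx=0): return o+(-5.6+dx)*bx+(4.8+ty)*by
E
python3 - <<'E'
from h import *
s=get_state(); print(s["gripper_force"]); t=slot(60); print(t); x,y,z=s["eef_pos"]
go(x,y,z+80,-93.7);go(*t,z+80,-93.7);go(*t,z+17,-93.7)
E
```

```text
29.87134337425232
[588.00471537   1.7265575 ]
t 21.1 pos [456.3 -64.  180.2] yaw -93.73 j [-0.26 -0.03  2.23  0.    0.94  1.38] w 0.363 F [-0.2  0.7  3.7]
xyz [0.0002, 0.0, -0.16] twist [0.0001, -0.0004, -0.0002] rows~ 2
t 21.1 pos [456.3 -64.  180.2] yaw -93.73 j [-0.26 -0.03  2.23  0.    0.94  1.38] w 0.363 F [-0.2  0.7  3.7]
xyz [0.2545, -0.1482, -0.1597] twist [0.0001, -0.0004, -0.0002] rows~ 3
t 21.1 pos [456.3 -64.  180.2] yaw -93.73 j [-0.26 -0.03  2.23  0.    0.94  1.38] w 0.363 F [-0.2  0.7  3.7]
xyz [0.2544, -0.1482, -0.0337] twist [0.0001, -0.0004, -0.0002] rows~ 3
```

Request:
play_rows(rows=[{"xyz": [0,0,-0.06],"twist": [0,0,0],"claw": 0.6},{"xyz": [0,0,-0.14],"twist": [0,0,0],"claw": 0.6},{"xyz": [0.08,-0.05,-0.17],"twist": [0,0,0],"claw": 0.6},{"xyz": [0.16,-0.09,-0.17],"twist": [0,0,0],"claw": 0.6},{"xyz": [0.22,-0.13,-0.17],"twist": [0,0,0],"claw": 0.6},{"xyz": [0.2544,-0.1482,-0.16],"twist": [0,0,0],"claw": 0.6},{"xyz": [0.2544,-0.1482,-0.15],"twist": [0,0,0],"claw": 0.6},{"xyz": [0.2544,-0.1482,-0.1],"twist": [0,0,0],"claw": 0.6},{"xyz": [0.2544,-0.1482,-0.07],"twist": [0,0,0],"claw": 0.6},{"xyz": [0.2544,-0.1482,-0.06],"twist": [0,0,0],"claw": 0.6}])

```text
clock: 22.35
eef_pos: [586.5, 1.6, 207.8]
ee_rot: [-0.0, 0.999, -0.033, -0.002]
contact_force: [-0.5, 0.0, -0.6]
width: 0.363
gripper_force: 30.0
```

Run:
```python
from h import *
im,d,w=snap("wrist","w10"); P=bed(w); m=(P[:,2]>55)&(P[:,2]<90)&(abs(P[:,1]-64)<25)&(abs(P[:,0])<40)&(im.reshape(-1,3).min(1)>90)
print(fit(P,m)); print("handle",fit(P,(P[:,2]>66)&(P[:,2]<85)&(abs(P[:,0])<35)&(abs(P[:,1]-4)<14)))
t=slot(60); go(*t,196,-93.7)
```

```text
(np.int64(4901), array([-5. , 63.9]), array([28.8, 42.2]), 1.4)
handle (np.int64(2909), array([-4.5,  7.9]), array([43.1, 19.9]), 1.2)
t 22.4 pos [586.7   1.6 208. ] yaw -93.75 j [-0.09  0.19  1.93 -0.    1.02  1.55] w 0.362 F [-0.8 -0.2 -1.8]
xyz [0.0027, -0.0004, 0.0239] twist [-0.0, 0.0008, -0.0003] rows~ 1
```

View pics/w10.png

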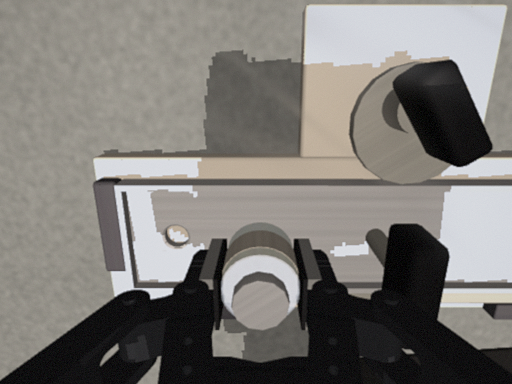

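The vial hangs upright at (260,290) inside the tray between wall and handle; lobe bears on the tray at (400,180). Lower and release.

Request:
play_rows(rows=[{"xyz": [0.0027,0,0.012],"twist": [0,0,0],"claw": 0.6},{"xyz": [0.0027,0,0.02],"twist": [0,0,0],"claw": 0.6},{"xyz": [0.0027,0,0.0245],"twist": [0,0,0],"claw": 0.6},{"xyz": [0.0027,0,0.0245],"twist": [0,0,0],"claw": 0.2},{"xyz": [0.0027,0,0.0245],"twist": [0,0,0],"claw": 0},{"xyz": [0.0027,0,0.0245],"twist": [0,0,0],"claw": 0},{"xyz": [0.0027,0,0.0245],"twist": [0,0,0],"claw": 0},{"xyz": [0.0027,0,-0.05],"twist": [0,0,0],"claw": 0},{"xyz": [0.0027,0,-0.14],"twist": [0,0,0],"claw": 0},{"xyz": [0.0027,0,-0.16],"twist": [0,0,0],"claw": 0}])

```text
clock: 23.65
eef_pos: [590.2, 1.7, 293.7]
ee_rot: [0.0, 0.999, -0.033, 0.003]
contact_force: [-0.1, -0.1, -0.0]
width: 0.5
gripper_force: 0.0
```

Run:
```python
from h import *
go(443.4,-159.1,255,-93.7)
```

```text
t 23.65 pos [590.2   1.7 293.7] yaw -93.73 j [-0.09  0.09  1.89  0.    1.16  1.55] w 0.5 F [-0.1 -0.1 -0. ]
xyz [-0.2725, 0.3399, 0.0755] twist [0.0001, -0.0022, -0.0002] rows~ 4
```

Request:
play_rows(rows=[{"xyz": [-0.09,0.11,0],"twist": [0,0,0],"claw": -0.3},{"xyz": [-0.18,0.22,0.03],"twist": [0,0,0],"claw": -0.3},{"xyz": [-0.24,0.3,0.05],"twist": [0,0,0],"claw": -0.3},{"xyz": [-0.2705,0.34,0.0755],"twist": [0,0,0],"claw": -0.3},{"xyz": [-0.2705,0.34,0.0755],"twist": [0,0,0],"claw": -0.3},{"xyz": [-0.2705,0.34,0.0755],"twist": [0,0,0],"claw": -0.3},{"xyz": [-0.2705,0.34,0.0755],"twist": [0,0,0],"claw": -0.3},{"xyz": [-0.2705,0.34,0.0755],"twist": [0,0,0],"claw": -0.3}])

```text
clock: 24.65
eef_pos: [443.7, -158.6, 252.1]
ee_rot: [0.0, 0.999, -0.032, 0.0]
contact_force: [0.7, 0.4, 0.2]
width: 0.651
gripper_force: 0.0
```

Run:
```python
from h import *
im,d,w=snap("wrist","w11"); vials(w); go(443.4,-159.1,180.2,-93.7)
```

```text
vial px [420. 189.] n 2309 cap 457.0 -253.2 r 11.5 z 44.8
vial px [261. 220.] n 2050 cap 443.2 -159.4 r 11.0 z 44.8
t 24.7 pos [ 443.5 -158.6  252.1] yaw -93.65 j [-0.46 -0.13  2.17  0.    1.1   1.18] w 0.652 F [ 0.3  0.7 -0. ]
xyz [-0.0003, 0.001, 0.1437] twist [0.0, -0.0002, 0.0003] rows~ 2
```

Request:
play_rows(rows=[{"xyz": [-0.0003,0.001,0.05],"twist": [0,0,0],"claw": -0.3},{"xyz": [-0.0003,0.001,0.1],"twist": [0,0,0],"claw": -0.3},{"xyz": [-0.0003,0.001,0.13],"twist": [0,0,0],"claw": -0.3},{"xyz": [-0.0003,0.001,0.143],"twist": [0,0,0],"claw": -0.3},{"xyz": [-0.0003,0.001,0.143],"twist": [0,0,0],"claw": 0.6},{"xyz": [-0.0003,0.001,0.143],"twist": [0,0,0],"claw": 0.6},{"xyz": [-0.0003,0.001,0.143],"twist": [0,0,0],"claw": 0.6},{"xyz": [-0.0003,0.001,0.143],"twist": [0,0,0],"claw": 0.6},{"xyz": [-0.0003,0.001,0.143],"twist": [0,0,0],"claw": 0.6}])

```text
clock: 25.82
eef_pos: [443.1, -159.8, 180.8]
ee_rot: [0.0, 0.999, -0.033, 0.001]
contact_force: [-0.8, 1.3, 2.6]
width: 0.363
gripper_force: 29.9
```

Run:
```python
from h import *
s=get_state(); print(s["gripper_force"]); t=slot(-48); z=s["eef_pos"][2]
go(*t,z+15,-93.7)
```

```text
29.911738336086273
t 25.82 pos [ 443.1 -159.8  180.8] yaw -93.73 j [-0.46 -0.01  2.21  0.    0.95  1.18] w 0.363 F [-0.8  1.3  2.6]
xyz [0.2684, -0.1252, -0.0298] twist [0.0001, -0.0003, -0.0002] rows~ 3
```

Request:
play_rows(rows=[{"xyz": [0,0,-0.06],"twist": [0,0,0],"claw": 0.6},{"xyz": [0,0,-0.14],"twist": [0,0,0],"claw": 0.6},{"xyz": [0.08,-0.04,-0.17],"twist": [0,0,0],"claw": 0.6},{"xyz": [0.16,-0.08,-0.17],"twist": [0,0,0],"claw": 0.6},{"xyz": [0.23,-0.11,-0.17],"twist": [0,0,0],"claw": 0.6},{"xyz": [0.2684,-0.1252,-0.16],"twist": [0,0,0],"claw": 0.6},{"xyz": [0.2684,-0.1252,-0.15],"twist": [0,0,0],"claw": 0.6},{"xyz": [0.2684,-0.1252,-0.15],"twist": [0,0,0],"claw": 0.6},{"xyz": [0.2684,-0.1252,-0.1],"twist": [0,0,0],"claw": 0.6},{"xyz": [0.2684,-0.1252,-0.06],"twist": [0,0,0],"claw": 0.6}])

```text
clock: 27.08
eef_pos: [579.8, -106.2, 209.4]
ee_rot: [-0.0, 0.999, -0.033, -0.0]
contact_force: [-1.2, 0.4, -0.4]
width: 0.365
gripper_force: 29.9
```

Run:
```python
from h import *
t=slot(-48); go(*t,196,-93.7)
```

```text
t 27.07 pos [ 579.8 -106.2  209.4] yaw -93.77 j [-0.27  0.19  1.93 -0.    1.02  1.36] w 0.365 F [-1.2  0.4 -0.4]
xyz [0.0024, -0.0005, 0.0268] twist [-0.0, 0.0002, -0.0004] rows~ 1
```

Request:
play_rows(rows=[{"xyz": [0.002,0,0.014],"twist": [0,0,0],"claw": 0.6},{"xyz": [0.002,0,0.022],"twist": [0,0,0],"claw": 0.6},{"xyz": [0.002,0,0.027],"twist": [0,0,0],"claw": 0.6},{"xyz": [0.002,0,0.027],"twist": [0,0,0],"claw": 0.2},{"xyz": [0.002,0,0.027],"twist": [0,0,0],"claw": 0.02},{"xyz": [0.002,0,0.027],"twist": [0,0,0],"claw": 0.02},{"xyz": [0.002,0,0.027],"twist": [0,0,0],"claw": 0.02},{"xyz": [0.002,0,-0.05],"twist": [0,0,0],"claw": 0.02},{"xyz": [0.002,0,-0.14],"twist": [0,0,0],"claw": 0.02},{"xyz": [0.002,0,-0.16],"twist": [0,0,0],"claw": 0.02}])

```text
clock: 28.32
eef_pos: [582.9, -106.5, 294.9]
ee_rot: [0.001, 0.999, -0.033, 0.004]
contact_force: [1.0, -0.3, 0.4]
width: 0.488
gripper_force: 0.0
```

Run:
```python
from h import *
go(457,-253.2,255,-93.7)
```

```text
t 28.32 pos [ 582.9 -106.5  294.9] yaw -93.75 j [-0.27  0.09  1.88 -0.    1.16  1.36] w 0.488 F [ 1.  -0.3  0.4]
xyz [-0.2328, 0.309, 0.0785] twist [0.0005, -0.0025, -0.0003] rows~ 4
```

Request:
play_rows(rows=[{"xyz": [-0.08,0.1,0],"twist": [0,0,0],"claw": -0.3},{"xyz": [-0.16,0.2,0.03],"twist": [0,0,0],"claw": -0.3},{"xyz": [-0.2,0.27,0.05],"twist": [0,0,0],"claw": -0.3},{"xyz": [-0.2308,0.309,0.077],"twist": [0,0,0],"claw": -0.3},{"xyz": [-0.2308,0.309,0.077],"twist": [0,0,0],"claw": -0.3},{"xyz": [-0.2308,0.309,0.077],"twist": [0,0,0],"claw": -0.3},{"xyz": [-0.2308,0.309,0.077],"twist": [0,0,0],"claw": -0.3},{"xyz": [-0.2308,0.309,0.077],"twist": [0,0,0],"claw": -0.3}])

```text
clock: 29.32
eef_pos: [457.2, -252.1, 252.2]
ee_rot: [0.0, 0.999, -0.032, 0.0]
contact_force: [-0.2, 0.2, 0.3]
width: 0.649
gripper_force: 0.0
```

Run:
```python
from h import *
im,d,w=snap("wrist","w12"); vials(w); go(457,-253.2,180.5,-93.7)
```

```text
vial px [262. 220.] n 2057 cap 457.2 -253.3 r 11.1 z 44.8
t 29.38 pos [ 457.1 -252.2  252.1] yaw -93.66 j [-0.61 -0.01  2.06  0.    1.09  1.03] w 0.65 F [ 0.6 -0.2 -1. ]
xyz [-0.0001, 0.0021, 0.1432] twist [0.0001, -0.0002, 0.0002] rows~ 2
```

Request:
play_rows(rows=[{"xyz": [0,0.002,0.05],"twist": [0,0,0],"claw": -0.3},{"xyz": [0,0.002,0.1],"twist": [0,0,0],"claw": -0.3},{"xyz": [0,0.002,0.13],"twist": [0,0,0],"claw": -0.3},{"xyz": [0,0.002,0.143],"twist": [0,0,0],"claw": -0.3},{"xyz": [0,0.002,0.143],"twist": [0,0,0],"claw": 0.6},{"xyz": [0,0.002,0.143],"twist": [0,0,0],"claw": 0.6},{"xyz": [0,0.002,0.143],"twist": [0,0,0],"claw": 0.6},{"xyz": [0,0.002,0.143],"twist": [0,0,0],"claw": 0.6},{"xyz": [0,0.002,0.143],"twist": [0,0,0],"claw": 0.6}])

```text
clock: 30.5
eef_pos: [456.7, -253.8, 180.9]
ee_rot: [0.0, 0.999, -0.033, 0.0]
contact_force: [-1.2, 0.5, 4.1]
width: 0.36
gripper_force: 29.9
```

Run:
```python
from h import *
s=get_state(); print(s["gripper_force"]); t=slot(-106); z=s["eef_pos"][2]
go(*t,z+15,-93.7)
```

```text
29.929661080241203
t 30.5 pos [ 456.7 -253.8  180.9] yaw -93.73 j [-0.61  0.1   2.09  0.    0.95  1.03] w 0.36 F [-1.2  0.5  4.1]
xyz [0.2289, -0.195, -0.0299] twist [0.0002, -0.0003, -0.0002] rows~ 3
```

Request:
play_rows(rows=[{"xyz": [0,0,-0.06],"twist": [0,0,0],"claw": 0.6},{"xyz": [0,0,-0.14],"twist": [0,0,0],"claw": 0.6},{"xyz": [0.07,-0.06,-0.17],"twist": [0,0,0],"claw": 0.6},{"xyz": [0.14,-0.12,-0.17],"twist": [0,0,0],"claw": 0.6},{"xyz": [0.2,-0.17,-0.17],"twist": [0,0,0],"claw": 0.6},{"xyz": [0.2289,-0.195,-0.16],"twist": [0,0,0],"claw": 0.6},{"xyz": [0.2289,-0.195,-0.15],"twist": [0,0,0],"claw": 0.6},{"xyz": [0.2289,-0.195,-0.15],"twist": [0,0,0],"claw": 0.6},{"xyz": [0.2289,-0.195,-0.15],"twist": [0,0,0],"claw": 0.6}])

```text
clock: 31.62
eef_pos: [576.2, -164.6, 254.9]
ee_rot: [-0.0, 0.999, -0.033, -0.0]
contact_force: [0.9, 0.2, -0.7]
width: 0.365
gripper_force: 29.9
```

Run:
```python
from h import *
im,d,w=snap("wrist","w13"); P=bed(w)
t=slot(-106); go(*t,209,-93.7); go(*t,195.9,-93.7)
```

```text
t 31.68 pos [ 576.3 -164.5  255.2] yaw -93.8 j [-0.37  0.15  1.89 -0.    1.11  1.27] w 0.367 F [-0.   0.5  0.2]
xyz [0.0018, -0.0013, 0.0924] twist [0.0, 0.0001, -0.0006] rows~ 1
t 31.68 pos [ 576.3 -164.5  255.2] yaw -93.8 j [-0.37  0.15  1.89 -0.    1.11  1.27] w 0.367 F [-0.   0.5  0.2]
xyz [0.0018, -0.0013, 0.1186] twist [0.0, 0.0001, -0.0006] rows~ 1
```

View pics/w13.png

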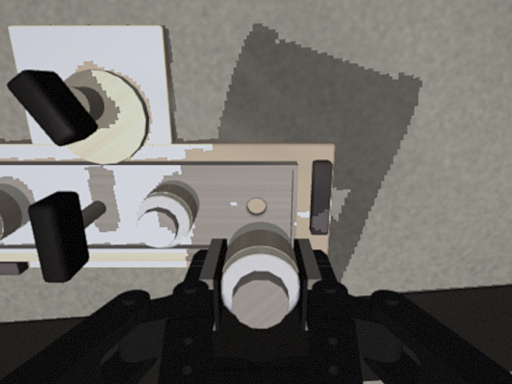

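Two vials stand upright in the tray (one at (165,215), one at (5,215)); the third hangs at (260,285) over the end hole with room on both sides.

Request:
play_rows(rows=[{"xyz": [0.0018,-0.0005,0.05],"twist": [0,0,0],"claw": 0.6},{"xyz": [0.0018,-0.0005,0.09],"twist": [0,0,0],"claw": 0.6},{"xyz": [0.0018,-0.0005,0.107],"twist": [0,0,0],"claw": 0.6},{"xyz": [0.0018,-0.0005,0.115],"twist": [0,0,0],"claw": 0.6},{"xyz": [0.0018,-0.0005,0.1186],"twist": [0,0,0],"claw": 0.6},{"xyz": [0.0018,-0.0005,0.1186],"twist": [0,0,0],"claw": 0.6},{"xyz": [0.0018,-0.0005,0.1186],"twist": [0,0,0],"claw": 0.2},{"xyz": [0.0018,-0.0005,0.1186],"twist": [0,0,0],"claw": 0.06},{"xyz": [0.0018,-0.0005,0.1186],"twist": [0,0,0],"claw": 0.06},{"xyz": [0.0018,-0.0005,0.1186],"twist": [0,0,0],"claw": 0.06}])

```text
clock: 32.92
eef_pos: [578.0, -163.6, 196.0]
ee_rot: [0.0, 0.999, -0.033, 0.0]
contact_force: [0.3, 0.8, -0.0]
width: 0.471
gripper_force: 0.1
```

Request:
play_rows(rows=[{"xyz": [0,0,-0.05],"twist": [0,0,0],"claw": 0.06},{"xyz": [0,0,-0.12],"twist": [0,0,0],"claw": 0.06},{"xyz": [-0.1,-0.06,-0.24],"twist": [0,0,0],"claw": 0.06},{"xyz": [-0.2,-0.12,-0.36],"twist": [0,0,0],"claw": 0},{"xyz": [-0.2,-0.12,-0.4],"twist": [0,0,0],"claw": 0},{"xyz": [-0.2,-0.12,-0.4],"twist": [0,0,0],"claw": 0},{"xyz": [-0.2,-0.12,-0.4],"twist": [0,0,0],"claw": 0},{"xyz": [-0.2,-0.12,-0.4],"twist": [0,0,0],"claw": 0}])

```text
clock: 33.92
eef_pos: [482.0, -97.3, 394.0]
ee_rot: [-0.0, 0.999, -0.033, -0.002]
contact_force: [0.1, -0.4, -0.7]
width: 0.503
gripper_force: 0.0
```

Run:
```python
from h import *
im,d,w=snap("wrist","w14"); P=bed(w); print("on mat:"); vials(w)
h=fit(P,(P[:,2]>66)&(P[:,2]<85)&(abs(P[:,0])<35)&(abs(P[:,1]-4)<14)); print("handle",h)
for ty in(60,-48,-106): print(ty,fit(P,(P[:,2]>56)&(P[:,2]<64)&(np.hypot(P[:,0]+5,P[:,1]-4.8-ty)<24)))
go(*get_state()["eef_pos"]); snap("top","top2")
```

```text
on mat:
handle (np.int64(1012), array([-5.4,  4.8]), array([43.1, 14.3]), 0.2)
60 (np.int64(560), array([-4.9, 64.8]), array([20.9, 21.1]), 78.0)
-48 (np.int64(546), array([ -2.9, -46. ]), array([20.8, 21.2]), 43.6)
-106 (np.int64(552), array([  -7.1, -105.7]), array([20.7, 21. ]), 66.4)
t 33.98 pos [482.1 -97.4 393.9] yaw -93.75 j [-0.31 -0.23  2.01  0.    1.37  1.33] w 0.498 F [ 0.3 -0.4  0.4]
xyz [0.0, 0.0, 0.0] twist [-0.0003, 0.0011, 0.0] rows~ 1
```

View pics/w14.png

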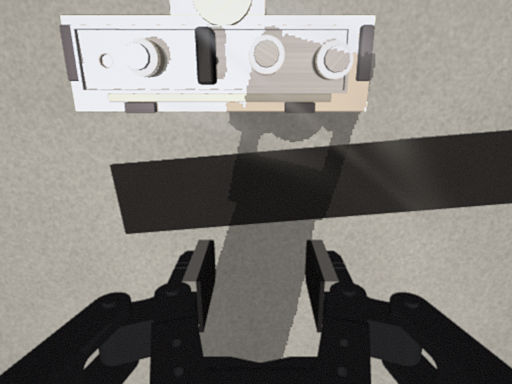

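View pics/top2.png

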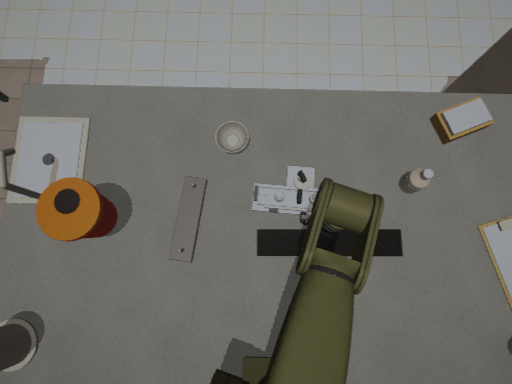

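All three vials stand in the tray at (142,57), (267,53) and (333,58), the mat is empty, and the bin, bottle and bowl are where they were. A last check that the end vial stands flat on the floor.

Run:
```python
from h import *
P=bed(np.load("w14.npy"))
ok=True
for c in((-4.9,64.8),(-2.9,-46),(-7.1,-105.7)):
    m=(P[:,2]>55)&(P[:,2]<66)&(np.hypot(P[:,0]-c[0],P[:,1]-c[1])<9); q=P[m]
    f=np.linalg.lstsq(np.c_[q[:,:2]-c,np.ones(len(q))],q[:,2],rcond=None)[0]; print(m.sum(),f.round(3)); ok&=abs(f[2]-59.5)<2 and np.abs(f[:2]).max()<.06
print(ok)
if ok: print(sign_off())
```

```text
379 [-2.1000e-02  1.2000e-02  5.9247e+01]
387 [-2.1000e-02  6.0000e-03  5.9251e+01]
374 [-6.0000e-03  9.0000e-03  5.9227e+01]
True
the job is handed in; nothing more can be done
None
```

The job is handed in: the tray is clamped in the bed, pushed back about 5.5 mm, and all three vials present stand upright in it, with the bin, bottle and bowl untouched.

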